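# Sample pail from hook to scale

## Task

For the next fill-weight check, lift the largest of the three steel sample pails off its hook and stand it upright in the middle of the bench scale's pan. Set it down rather than dropping it, and leave the other two pails hanging on their hooks.

Things in the scene. Friction and masses are not known exactly. Their poses are not given: they have to be found in the camera images.
- pail_large: Open steel pail, 70 mm wide, 80 mm deep, 0.26 kg. Origin: on its axis at the underside of the bail's crown, which rests on the hook arm; rim 60 mm, base 140 mm below it. z up, y along the crown, x along the arm, whose upturned free end is at -x, towards the robot. On the 4 mm thick crown stands a black grip block, 14 (x) by 26 (y) mm, at z 4 to 54 mm: grasp it from above, closing along y.
- pail_medium: Bystander: same make, grip block, origin and axes; 52 mm wide, 58 mm deep. The pails hang in any order, 115 mm apart along y, origins 205 mm above the table, on three fixed arms 8 mm wide and thick. Each arm ends 26 mm to -x of the pail's axis in a tip turned up 16 mm above the resting face. To unhook: raise 20 to 45 mm (from 52 the rim hits the arm), then draw 70 mm or more to -x.
- pail_small: Bystander: same make, grip block, origin and axes; 40 mm wide, 40 mm deep, rim 60 mm below the origin. The arms come from a cross bar 80 mm to +x of the pails' axes, its top 208 mm above the table, on two posts 150 mm either side of the middle arm. White bottles up to 130 mm tall stand behind the bar.
- scale_pan (a point): Centre of the top face of the bench scale's pan: a rigid, fixed, level steel plate 170 by 170 mm, 45 mm above the table; z up. Its white housing is lower and reaches 150 mm to the point's -x (display end). A white bottle about 105 mm tall stands beyond the pan's +x edge.
There are look-alikes about, which are no part of the job. Leave any red look-alike of the pail_large alone.

How it is judged:
On the way:
1. the largest pail is off its hook, held by the gripper (distance of pail_large from where it was at the start of the episode above 0.05 m and contact force between pail_large and the fingers above 0.5 N), for 0.2 s.
At the end, for the whole second after the job is handed in: The largest pail stands upright (within 8 degrees) on its base on the scale's pan, its axis within 40 mm of the pan's centre, released and at rest; the two other pails hang where they were, within 30 mm (horizontal distance between pail_large and scale_pan below 0.04 m and z of pail_large in the frame of scale_pan between 0.132 and 0.148 m and angle between pail_large's own z axis and vertical below 0.15 rad and linear speed of pail_large below 0.02 m/s and distance of each of pail_medium, pail_small from where it was at the start of the episode below 0.03 m); the robot touches nothing.
It fails at once if one of the other two pails is shifted by more than 30 mm or unhooked (distance of any of pail_medium, pail_small from where it was at the start of the episode above 0.03 m).
It fails at once if the largest pail is dropped: it falls, out of the gripper, faster than 0.5 m/s (a fall of about 13 mm) (contact force between pail_large and the fingers below 0.05 N and linear speed of pail_large above 0.5 m/s).
It also fails if it takes over 43 s, if anything falls off the work surface, if the arm or the gripper's body presses on something with over 40 N, if the wrist force passes 120 N, or if a joint passes its speed limit or range.

## Robot

A 6-joint arm with a two-finger parallel gripper is mounted at the origin on the work surface. World frame = base frame: x ahead of the robot, y to its left, z up, the work surface at z = 0. Lengths are in m, angles in rad, forces in N, time in s.
With the tool pointing down it reaches from about 0.25 to 0.725 m from the base axis. Payload 4 kg.
Tool frame: the origin (TCP) lies on the centre line of the jaws, within the pads' length; the fingertips stand 11 mm ahead of it and the grasp point (between the pads) lies 8 mm behind it; z points along the fingers, x is the direction in which the jaws open and shut, and the axes are right-handed (so a half turn about z gives the same grasp; the last joint's range is limited). The gripper opens to 85 mm and grips with 20 to 120 N. Pads are 22 mm wide; open, the fingers measure 114 mm over their backs; the gripper's body (76 mm by 85 mm) begins 54 mm behind the grasp point. The pads swing forward as they close: fully open they stand 13 mm farther back than shut.
Start: joints at [-1.144, 0.241, 0.005, 1.335, 0, 1.571], TCP at [0.207, -0.455, 0.242] pointing down, gripper open.
Joint ranges: [-2.72, 2.72], [-1.05, 1.87], [-1.09, 1.28], [-1.99, 2.15], [-1.42, 1.44], [-3.14, 3.14]. Speed limits (rad/s): [2.79, 2.79, 3.14, 3.14, 3.14, 3.14].

## Interface

Orientations are given as a unit quaternion [x, y, z, w].
In Python, from workcell import bot, viewer, order gives the robot as it stands. The module is installed in compiled form; this text tells all that it offers.
- The arm moves only by the tool send_rows, never from a script. Its argument "increments" is a list that holds one entry, the list of rows, each a list of 4 numbers: the shift along the tool's x, y, z in m, then the turn about the tool's z in degrees. A call has exactly 8 rows; each row shifts and turns the pose as measured when the row begins, along the tool's axes as they then stand; what a row does not reach is not made up. A row lasts 1/10 s, in which the tool goes at most 50 mm and 8.59 degrees, less where a joint would pass 70% of its speed; a pose out of reach is approached as far as the arm can. A call is refused whole if a number of a shift passes 0.05 or a number of a turn 8.59, either way. A call with a gripper value outside its range is refused whole. "hand" is the closure, from -1 (fully open) to 1 (shut), so that 0 is half open, set as the call begins (left out, the last holds). The fingers move at their own pace and stop on an object; the grip force is fixed at half the most. Time passes only in rows, so rows that do not move let the fingers close, or fill a call up. It gives the time, the measured TCP pose, the force and the opening at its end, in the units of the state.
- bot.get_obs(): the state, without advancing time (a new reading comes with each control period).
- viewer.camera(name): name is "scene" or "side" or "wrist"; returns a dict with "image" (480x640x3 uint8, red, green, blue), "range_z" (480x640 float32, m along the optical axis (not along the pixel's ray), 0 where there is no reading), "camera_matrix" (3x3 intrinsics, pixels), "eye" and "rotation" of the camera in the world. Camera axes: x right, y down, z forward; pixel columns grow to the right and rows downward; lengths in m; the calibration is good to about 2 mm. A picture is of the moment at which its call begins.
- order.job_done(): hands the job in, once; it reports no verdict.
The state is a dict: "clock": time; "joint_pos": joint angles; "joint_vel": joint speeds; "tau": joint torques, N m; "eef_pos": TCP position; "tool_rot": TCP orientation; "ft_force": force on the tool from outside, world axes, zero at the start; "ft_torque": the same for the moment, N m; "grip_width": finger opening in m.
Only numpy, scipy, OpenCV 4.12 (cv2) and the standard library are available. Lean on these libraries where they do the work, as an engineer would, in place of code of your own. Each camera call takes 0.05 s, during which the arm holds its last target.

## Working session

There is one attempt and no reset: what is moved stays moved. The work goes in short steps, Python scripts to look and compute and a tool call to move; the robot and the scene stay as the last step left them, time stands still between calls to the robot, and variables do not carry over. Pictures are saved under pics/ and viewed, and the job is handed in when it is done.

Besides the shell and the picture viewer there is one more tool, called as name(argument=value, ...), one argument or row to a line, values as JSON. send_rows: Moves the arm, as the interface text tells. Its arguments: {"type":"object","properties":{"increments":{"type":"array","items":{"type":"array","items":{"type":"array","items":{"type":"number"}}}},"hand":{"type":"number"}},"required":["increments"]}

```bash
mkdir -p pics
python3 - <<'E'
from workcell import bot, viewer
import cv2,numpy as np
o=bot.get_obs()
for k in o: print(k,np.round(o[k],4))
for n in ["scene","side","wrist"]:
    c=viewer.camera(n)
    cv2.imwrite(f"pics/{n}0.png",c["image"][:,:,::-1])
    np.savez(f"{n}0.npz",**c)
    print(n,c["eye"],c["rotation"],c["camera_matrix"])
E
```

```text
clock 0.0
joint_pos [-1.144   0.2414  0.0037  1.3352 -0.      1.5708]
joint_vel [-0.002  -0.0014 -0.0001 -0.0002 -0.0011  0.0007]
tau [ 2.00000e-04 -3.72318e+01  2.52409e+01  1.71000e-02 -2.00000e-04
  0.00000e+00]
eef_pos [ 0.2067 -0.4546  0.2414]
tool_rot [ 8.408e-01 -5.413e-01 -9.000e-04 -6.000e-04]
ft_force [ 0.2962 -0.5519  0.1959]
ft_torque [-0.0334 -0.0368  0.0065]
grip_width 0.0853
scene [ 0.9356926  -0.27609162  0.75017926] [ 0.82796755  0.41559917 -0.16283678 -0.33945729] [[434.21436023   0.         318.78164857]
 [  0.         434.21436023 244.91208838]
 [  0.           0.           1.        ]]
side [-0.05335945  0.73960904  0.66429545] [-0.27568972  0.82466298 -0.46431474  0.16833887] [[524.77487081   0.         315.00788764]
 [  0.         524.77487081 241.85936946]
 [  0.           0.           1.        ]]
wrist [ 0.26752754 -0.42747302  0.37483357] [ 0.83322062 -0.53701896 -0.0725773   0.10993896] [[408.41171628   0.         317.90137822]
 [  0.         408.41171628 238.69685061]
 [  0.           0.           1.        ]]
```

View pics/scene0.png

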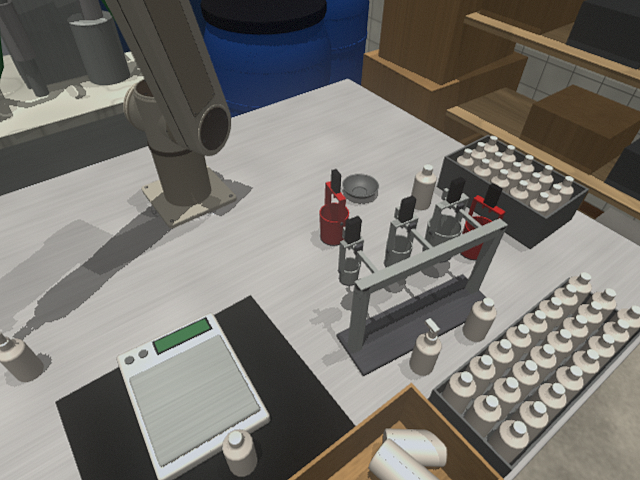

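View pics/side0.png

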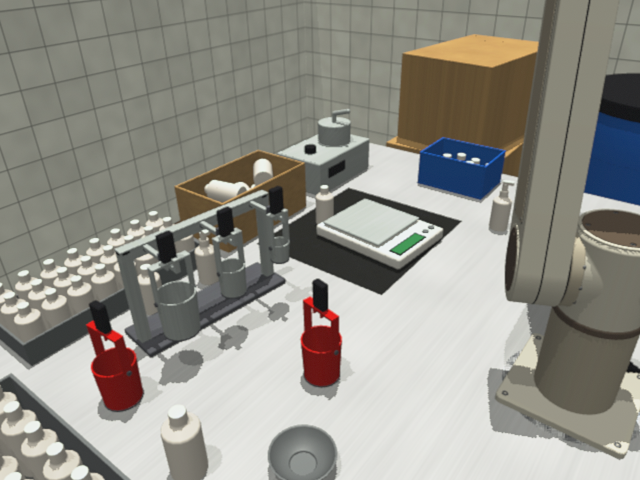

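View pics/wrist0.png

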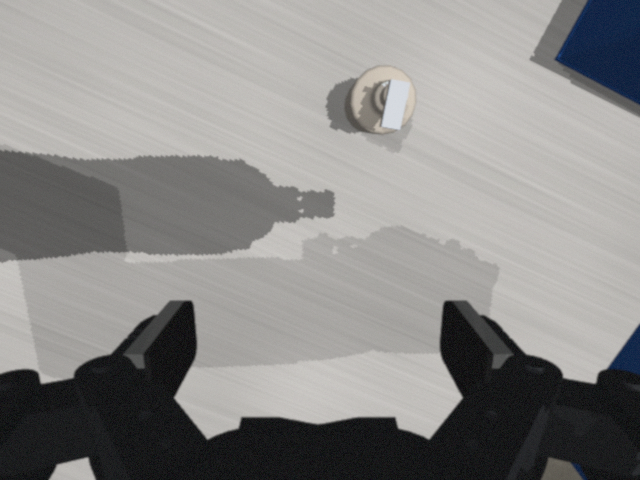

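The scene shows three hanging pails with black blocks at about (350,230), (405,209) and (457,190). The largest is the +y one, at side view (178,300) with its block at (166,247). Two red look-alikes stand on the table and the scale is at scene (195,395). Next I measure the blocks and the pan.

```bash
cat > h.py <<'E'
import numpy as np,cv2
from scipy.spatial.transform import Rotation as R
def load(n): return dict(np.load(n))
def cloud(c):
    K=c["camera_matrix"];z=c["range_z"].astype(float);v,u=np.mgrid[:480,:640]
    p=np.stack([(u-K[0,2])/K[0,0]*z,(v-K[1,2])/K[1,1]*z,z],-1)
    w=p@R.from_quat(c["rotation"]).as_matrix().T+c["eye"]; w[z==0]=np.nan
    return w
def onplane(c,uv,h):
    K=c["camera_matrix"];uv=np.atleast_2d(uv).astype(float)
    d=np.c_[(uv[:,0]-K[0,2])/K[0,0],(uv[:,1]-K[1,2])/K[1,1],np.ones(len(uv))]@R.from_quat(c["rotation"]).as_matrix().T
    return c["eye"]+d*((h-c["eye"][2])/d[:,2])[:,None]
E
python3 - <<'E'
from h import *
for n in ["scene","side"]:
    c=load(n+"0.npz");w=cloud(c);im=c["image"].astype(int)
    hsv=cv2.cvtColor(c["image"],cv2.COLOR_RGB2HSV)
    m=((im.max(-1)<60)&(w[...,2]>.195)&(w[...,2]<.275)&(w[...,0]>.2)&(w[...,0]<.8)&(w[...,1]>-.4)&(w[...,1]<.5)).astype(np.uint8)
    k,l,s,ce=cv2.connectedComponentsWithStats(m)
    print(n)
    for i in range(1,k):
        if s[i,4]<60: continue
        p=w[l==i]; t=p[p[:,2]>np.percentile(p[:,2],95)-.004]
        print("black",ce[i].round(),s[i,4],"med",np.median(p,0).round(4),"lo",np.percentile(p,3,axis=0).round(3),"hi",np.percentile(p,97,axis=0).round(3))
    # pan plate
    m=((abs(w[...,2]-.045)<.006)&(w[...,1]<0)&(hsv[...,1]<40)&(im.max(-1)<215)).astype(np.uint8)
    k,l,s,ce=cv2.connectedComponentsWithStats(m)
    i=1+np.argmax(s[1:,4]);cn=max(cv2.findContours((l==i).astype(np.uint8),0,1)[0],key=cv2.contourArea)
    pw=onplane(c,cn[:,0],.045)[:,:2]
    r=cv2.minAreaRect(pw.astype(np.float32)*1000);print("pan",s[i],ce[i],r,np.median(w[l==i],0))
    # red
    m=((hsv[...,1]>180)&(im[...,0]>100)&(im[...,1]<60)&(w[...,2]>.0)).astype(np.uint8)
    k,l,s,ce=cv2.connectedComponentsWithStats(m)
    for i in range(1,k):
        if s[i,4]<150: continue
        p=w[l==i];print("red",ce[i].round(),s[i,4],"lo",np.percentile(p,2,axis=0).round(3),"hi",np.percentile(p,98,axis=0).round(3))
E
```

```text
scene
black [455. 189.] 325 med [0.5808 0.3198 0.242 ] lo [0.57  0.313 0.214] hi [0.584 0.337 0.261]
black [407. 209.] 325 med [0.5654 0.2078 0.2401] lo [0.556 0.199 0.214] hi [0.568 0.222 0.261]
black [352. 230.] 351 med [0.5496 0.0945 0.2418] lo [0.54  0.086 0.215] hi [0.552 0.109 0.261]
pan [ 129  334  131  133 9717] [191.34774107 397.88875167] ((545.2952270507812, -239.1422119140625), (169.43348693847656, 170.62423706054688), 85.32978820800781) [ 0.55395913 -0.24523307  0.04584434]
side
black [276. 200.] 354 med [0.539  0.1042 0.2392] lo [0.536 0.091 0.213] hi [0.563 0.112 0.261]
black [225. 222.] 397 med [0.5548 0.2172 0.2385] lo [0.552 0.204 0.212] hi [0.579 0.226 0.261]
black [166. 247.] 472 med [0.5707 0.3307 0.2396] lo [0.567 0.317 0.213] hi [0.583 0.339 0.261]
pan [   0   47  402   86 1053] [181.00189934  85.18328585] ((2004.3641357421875, -1059.1312255859375), (1965.1356201171875, 661.6944580078125), 70.45767974853516) [ 2.04292325 -0.83415644  0.04491452]
red [321. 310.] 188 lo [0.321 0.206 0.139] hi [0.388 0.228 0.147]
red [104. 332.] 212 lo [0.553 0.446 0.129] hi [0.623 0.462 0.148]
red [318. 355.] 1277 lo [0.326 0.184 0.009] hi [0.386 0.248 0.083]
red [110. 382.] 865 lo [0.557 0.434 0.009] hi [0.62  0.486 0.083]
```

Run:
```python
from h import *
C=[load("scene0.npz"),load("side0.npz")]
for c0 in [(.55,.098),(.561,.211),(.577,.326)]:
    for nm,c in zip(["scene","side"],C):
        w=cloud(c);im=c["image"].astype(int)
        m=(abs(w[...,2]-.259)<.004)&(np.hypot(w[...,0]-c0[0],w[...,1]-c0[1])<.03)
        p=w[m];r=cv2.minAreaRect((p[:,:2]*1000).astype(np.float32))
        print(c0,nm,len(p),p[:,2].mean().round(4),r)
# rims: hanging pails at 0.145: large radius 35
c=C[1];w=cloud(c)
for c0 in [(.55,.098),(.561,.211),(.577,.326)]:
    m=(w[...,2]<.145)&(w[...,2]>.03)&(np.hypot(w[...,0]-c0[0],w[...,1]-c0[1])<.05)
    p=w[m];print(c0,p.min(0).round(3),p.max(0).round(3))
# pan height
w=cloud(C[0]);m=np.hypot(w[...,0]-.545,w[...,1]+.239)<.05;print(np.median(w[m],0))
w=cloud(C[1]);m=(np.hypot(w[...,0]-.545,w[...,1]+.239)<.05);print(np.median(w[m],0))
hsv=cv2.cvtColor(C[1]["image"],cv2.COLOR_RGB2HSV);im=C[1]["image"]
m=((abs(w[...,2]-.045)<.008)&(np.hypot(w[...,0]-.52,w[...,1]+.239)<.2)).astype(np.uint8)
cn=max(cv2.findContours(m,0,1)[0],key=cv2.contourArea)
print(cv2.minAreaRect((onplane(C[1],cn[:,0],.045)[:,:2]*1000).astype(np.float32)))
# ditto scene: tallest near the arc path
w=cloud(C[1])
m=(w[...,2]>.2)&(w[...,0]>.3)&(w[...,0]<.53)&(abs(w[...,1])<.6);print(m.sum(), w[m].max(0) if m.any() else 0)
```

```text
(0.55, 0.098) scene 102 0.2592 ((544.7344360351562, 99.25830078125), (27.284162521362305, 15.204235076904297), 85.29605102539062)
(0.55, 0.098) side 80 0.2591 ((542.5823974609375, 99.71054077148438), (27.761810302734375, 15.536752700805664), 81.2847671508789)
(0.561, 0.211) scene 92 0.2592 ((560.628662109375, 211.92752075195312), (24.62515640258789, 13.501105308532715), 80.4178695678711)
(0.561, 0.211) side 91 0.2593 ((558.97900390625, 212.65090942382812), (26.40444564819336, 14.083677291870117), 82.72528076171875)
(0.577, 0.326) scene 84 0.2591 ((576.7704467773438, 324.8836975097656), (24.56043815612793, 13.856706619262695), 77.44927215576172)
(0.577, 0.326) side 115 0.2593 ((573.5066528320312, 326.99884033203125), (26.073488235473633, 16.306360244750977), 81.04266357421875)
(0.55, 0.098) [0.523 0.079 0.106] [0.562 0.123 0.145]
(0.561, 0.211) [0.533 0.186 0.087] [0.585 0.242 0.145]
(0.577, 0.326) [0.54  0.287 0.065] [0.611 0.364 0.145]
[ 0.54699756 -0.2403217   0.04588617]
[ 0.54391297 -0.23676463  0.0472608 ]
((512.061767578125, -230.9858856201172), (187.5618896484375, 239.47154235839844), 85.53703308105469)
80 [0.52853708 0.10734276 0.22361945]
```

```bash
cat > plan.py <<'E'
import sys
from h import *
from workcell import bot
def state():
    o=bot.get_obs();M=R.from_quat(o["tool_rot"]).as_matrix()
    return o,np.array(o["eef_pos"]),M,np.degrees(np.arctan2(M[1,0],M[0,0]))
def rows(x,y,z,head=None,n=8,polar=False):
    o,p,M,h=state()
    print("clock",o["clock"],"p",p.round(4),"head",h.round(2),"zdir",M[:,2].round(3),"q",np.round(o["joint_pos"],2),"F",np.round(o["ft_force"],1),"w",round(o["grip_width"],4))
    head=h if head is None else head
    dh=(head-h+180)%360-180; 
    t=np.linspace(0,1,n+1)
    if polar:
        r=np.linspace(np.hypot(p[0],p[1]),np.hypot(x,y),n+1);a=np.linspace(np.arctan2(p[1],p[0]),np.arctan2(y,x),n+1)
        W=np.c_[r*np.cos(a),r*np.sin(a),p[2]+(z-p[2])*t]
    else: W=p+(np.array([x,y,z])-p)*t[:,None]
    for i in range(n):
        a=np.radians(h+dh*i/n);d=W[i+1]-W[i]
        print([round(float(v),4) for v in (d[0]*np.cos(a)+d[1]*np.sin(a), d[0]*np.sin(a)-d[1]*np.cos(a), -d[2])]+[round(-dh/n,2)])
E
python3 -c "
from plan import *
rows(.43,-.35,.38,-65.5+48,polar=True)"
```

```text
clock 0.15 p [ 0.2068 -0.4547  0.2416] head -65.54 zdir [-0.001  0.001 -1.   ] q [-1.14  0.24  0.    1.34 -0.    1.57] F [-0.1 -0.4 -0. ] w 0.0851
[0.006, -0.0292, -0.0173, np.float64(-6.01)]
[0.0074, -0.0292, -0.0173, np.float64(-6.01)]
[0.0088, -0.0292, -0.0173, np.float64(-6.01)]
[0.0102, -0.0292, -0.0173, np.float64(-6.01)]
[0.0116, -0.0291, -0.0173, np.float64(-6.01)]
[0.0131, -0.0289, -0.0173, np.float64(-6.01)]
[0.0145, -0.0286, -0.0173, np.float64(-6.01)]
[0.016, -0.0283, -0.0173, np.float64(-6.01)]
```

send_rows(
  increments=[
    [[0.006, -0.029, -0.02, -6], [0.007, -0.029, -0.02, -6], [0.009, -0.029, -0.02, -6], [0.01, -0.029, -0.02, -6], [0.012, -0.029, -0.015, -6], [0.013, -0.029, -0.015, -6], [0.015, -0.029, -0.015, -6], [0.016, -0.028, -0.015, -6]],
  ],
  hand=-1,
)

```text
clock: 0.95
eef_pos: [0.432, -0.3454, 0.3798]
tool_rot: [0.99, -0.141, -0.005, -0.005]
ft_force: [0.5, 0.3, -0.1]
grip_width: 0.0856
```

```bash
python3 -c "
from plan import *
rows(.54,0.02,.38,33,polar=True)"
```

```text
clock 0.95 p [ 0.432  -0.3454  0.3798] head -16.2 zdir [-0.009  0.012 -1.   ] q [-0.68  0.36  0.52  1.75  0.    1.18] F [ 0.5  0.3 -0.1] w 0.0856
[0.0152, -0.0467, -0.0, np.float64(-6.15)]
[0.016, -0.0463, -0.0, np.float64(-6.15)]
[0.0168, -0.0459, -0.0, np.float64(-6.15)]
[0.0176, -0.0454, -0.0, np.float64(-6.15)]
[0.0184, -0.045, -0.0, np.float64(-6.15)]
[0.0191, -0.0445, -0.0, np.float64(-6.15)]
[0.0199, -0.044, -0.0, np.float64(-6.15)]
[0.0206, -0.0435, -0.0, np.float64(-6.15)]
```

send_rows(
  increments=[
    [[0.015, -0.046, 0, -6.2], [0.016, -0.046, 0, -6.2], [0.017, -0.046, 0, -6.2], [0.018, -0.045, 0, -6.2], [0.018, -0.045, 0, -6.2], [0.019, -0.044, 0, -6.2], [0.02, -0.044, 0, -6.2], [0.02, -0.043, 0, -6.2]],
  ],
)

```text
clock: 1.75
eef_pos: [0.5397, 0.0283, 0.3785]
tool_rot: [0.953, 0.303, -0.005, -0.007]
ft_force: [0.8, 0.1, 0.2]
grip_width: 0.0853
```

```bash
python3 -c "
from plan import *
rows(.56,0.31,.36,82,polar=True)"
```

```text
clock 1.75 p [0.5397 0.0283 0.3785] head 35.23 zdir [-0.013  0.011 -1.   ] q [0.05 0.33 0.47 1.73 0.01 1.  ] F [0.8 0.1 0.2] w 0.0853
[0.0265, -0.0203, 0.0023, np.float64(-5.85)]
[0.0278, -0.0197, 0.0023, np.float64(-5.85)]
[0.029, -0.019, 0.0023, np.float64(-5.85)]
[0.0303, -0.0182, 0.0023, np.float64(-5.85)]
[0.0316, -0.0173, 0.0023, np.float64(-5.85)]
[0.0328, -0.0164, 0.0023, np.float64(-5.85)]
[0.034, -0.0154, 0.0023, np.float64(-5.85)]
[0.0352, -0.0143, 0.0023, np.float64(-5.85)]
```

send_rows(
  increments=[
    [[0.026, -0.02, 0.002, -5.9], [0.028, -0.02, 0.002, -5.9], [0.029, -0.019, 0.002, -5.9], [0.03, -0.018, 0.002, -5.9], [0.032, -0.017, 0.002, -5.9], [0.033, -0.016, 0.002, -5.9], [0.034, -0.015, 0.002, -5.8], [0.035, -0.014, 0.002, -5.8]],
  ],
)

```text
clock: 2.55
eef_pos: [0.5533, 0.3232, 0.361]
tool_rot: [0.741, 0.672, -0.004, -0.009]
ft_force: [0.4, 0.3, 0.5]
grip_width: 0.0853
```

```bash
python3 -c "
from plan import *
from workcell import viewer
rows(.5755,0.326,.34,82)
c=viewer.camera('wrist');np.savez('wrist1.npz',**c);cv2.imwrite('pics/wrist1.png',c['image'][:,:,::-1])
w=cloud(c);im=c['image']
for c0 in [(.5755,.326),(.56,.212)]:
  m=(abs(w[...,2]-.259)<.004)&(np.hypot(w[...,0]-c0[0],w[...,1]-c0[1])<.03);p=w[m]
  if len(p)>5: print(len(p),p[:,2].mean(),cv2.minAreaRect((p[:,:2]*1000).astype(np.float32)))
"
```

```text
clock 2.55 p [0.5533 0.3232 0.361 ] head 84.42 zdir [-0.019  0.008 -1.   ] q [0.52 0.57 0.81 1.82 0.02 0.62] F [0.4 0.3 0.5] w 0.0853
[0.0006, 0.0027, 0.0026, np.float64(0.3)]
[0.0006, 0.0027, 0.0026, np.float64(0.3)]
[0.0006, 0.0027, 0.0026, np.float64(0.3)]
[0.0007, 0.0027, 0.0026, np.float64(0.3)]
[0.0007, 0.0027, 0.0026, np.float64(0.3)]
[0.0007, 0.0027, 0.0026, np.float64(0.3)]
[0.0007, 0.0027, 0.0026, np.float64(0.3)]
[0.0007, 0.0027, 0.0026, np.float64(0.3)]
926 0.2599846290497155 ((576.1663208007812, 326.6007385253906), (25.813129425048828, 14.381749153137207), 81.61491394042969)
986 0.2597430480453547 ((559.9306640625, 213.39710998535156), (25.738101959228516, 14.20122241973877), 82.71469116210938)
```

View pics/wrist1.png

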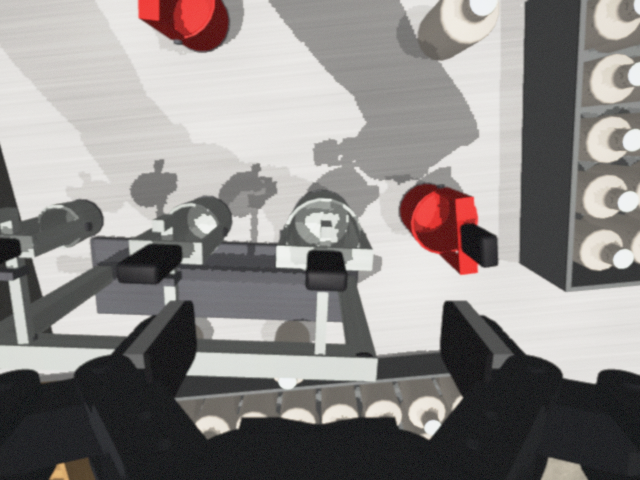

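The wrist view shows the largest pail's block at (326,268), between the jaws. Its top centre comes out at (0.576, 0.3265), z 0.260, which agrees with the fixed cameras. I align above it next, then descend.

send_rows(
  increments=[
    [[0.001, 0.004, 0.009, 0.4], [0.001, 0.004, 0.009, 0.4], [0.001, 0.003, 0.009, 0.4], [0.001, 0.003, 0.009, 0.4], [0.001, 0.003, 0.009, 0.4], [0.001, 0.003, 0.009, 0.4], [0.001, 0.003, 0.009, 0], [0, 0.003, 0.005, 0]],
  ],
)

```text
clock: 3.4
eef_pos: [0.5783, 0.3315, 0.283]
tool_rot: [0.754, 0.657, -0.007, -0.012]
ft_force: [-0.6, 0.3, 0.1]
grip_width: 0.0855
```

```bash
python3 -c "
from plan import *
rows(.576,0.3265,.229,82)"
```

```text
clock 3.4 p [0.5783 0.3315 0.283 ] head 82.08 zdir [-0.026  0.008 -1.   ] q [0.51 0.61 0.67 1.65 0.02 0.65] F [-0.6  0.3  0.1] w 0.0855
[-0.0007, -0.0002, 0.0067, np.float64(0.01)]
[-0.0007, -0.0002, 0.0067, np.float64(0.01)]
[-0.0007, -0.0002, 0.0067, np.float64(0.01)]
[-0.0007, -0.0002, 0.0067, np.float64(0.01)]
[-0.0007, -0.0002, 0.0067, np.float64(0.01)]
[-0.0007, -0.0002, 0.0067, np.float64(0.01)]
[-0.0007, -0.0002, 0.0067, np.float64(0.01)]
[-0.0007, -0.0002, 0.0067, np.float64(0.01)]
```

send_rows(
  increments=[
    [[-0.001, 0, 0.009, 0], [-0.001, 0, 0.009, 0], [-0.001, 0, 0.009, 0], [-0.001, 0, 0.008, 0], [-0.001, 0, 0.008, 0], [0, 0, 0.007, 0], [0, 0, 0.003, 0], [0, 0, 0, 0]],
  ],
)

```text
clock: 4.2
eef_pos: [0.5767, 0.326, 0.225]
tool_rot: [0.755, 0.656, -0.007, -0.012]
ft_force: [0.4, -0.4, -0.3]
grip_width: 0.0853
```

```bash
python3 -c "
from plan import *
rows(.576,0.3265,.229,82,n=1)"
```

```text
clock 4.2 p [0.5767 0.326  0.225 ] head 82.02 zdir [-0.026  0.008 -1.   ] q [0.51 0.6  0.51 1.5  0.02 0.64] F [ 0.4 -0.4 -0.3] w 0.0853
[0.0004, -0.0007, -0.004, np.float64(0.02)]
```

send_rows(
  increments=[
    [[0, 0, -0.002, 0], [0, 0, 0, 0], [0, 0, 0, 0], [0, 0, 0, 0], [0, 0, 0, 0], [0, 0, 0, 0], [0, 0, 0, 0], [0, 0, 0, 0]],
  ],
  hand=1,
)

```text
clock: 5.0
eef_pos: [0.5774, 0.3265, 0.2289]
tool_rot: [0.754, 0.656, -0.006, -0.011]
ft_force: [0.1, 0.3, -0.2]
grip_width: 0.0252
```

```bash
python3 -c "
from plan import *
rows(.576,0.3265,.255,82,n=1)
from workcell import viewer
c=viewer.camera('side');cv2.imwrite('pics/side2.png',c['image'][:,:,::-1])"
```

```text
clock 5.0 p [0.5774 0.3265 0.2289] head 82.04 zdir [-0.023  0.01  -1.   ] q [0.51 0.6  0.52 1.5  0.02 0.64] F [ 0.1  0.3 -0.2] w 0.0252
[-0.0002, -0.0014, -0.0261, np.float64(0.04)]
```

View pics/side2.png

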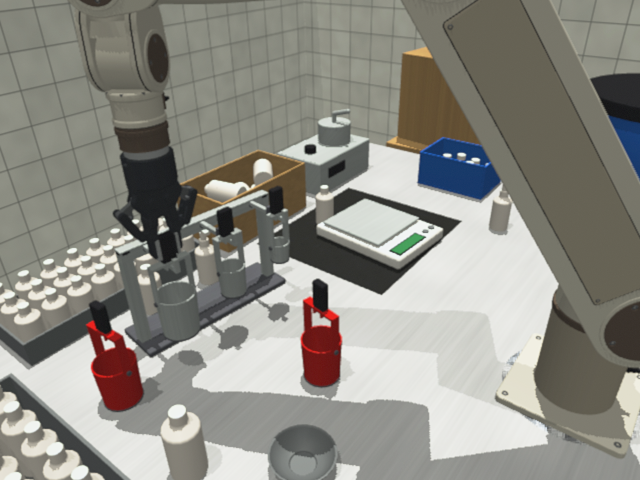

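The side view shows the jaws closed on the largest pail's block at (168,245). The opening is 25 mm, against a 26 mm block. Next I lift about 32 mm.

send_rows(
  increments=[
    [[0, 0, -0.004, 0], [0, 0, -0.005, 0], [0, 0, -0.006, 0], [0, 0, -0.006, 0], [0, 0, -0.005, 0], [0, 0, -0.004, 0], [0, 0, -0.002, 0], [0, 0, 0, 0]],
  ],
)

```text
clock: 5.85
eef_pos: [0.5779, 0.326, 0.2624]
tool_rot: [0.754, 0.656, -0.007, -0.011]
ft_force: [-0.8, 0.1, -1.4]
grip_width: 0.0252
```

```bash
python3 -c "
from plan import *
from workcell import viewer
c=viewer.camera('side');cv2.imwrite('pics/side3.png',c['image'][120:440,40:400,::-1].repeat(2,0).repeat(2,1)[:600])
rows(.576-.099,0.3265+.0138,.263,82)
"
```

```text
clock 5.9 p [0.5779 0.326  0.2622] head 82.03 zdir [-0.026  0.008 -1.   ] q [0.5  0.6  0.6  1.59 0.02 0.64] F [ 0.6  0.  -2.7] w 0.0254
[0.0, -0.0127, -0.0001, np.float64(0.0)]
[0.0, -0.0127, -0.0001, np.float64(0.0)]
[0.0, -0.0127, -0.0001, np.float64(0.0)]
[0.0, -0.0127, -0.0001, np.float64(0.0)]
[0.0, -0.0127, -0.0001, np.float64(0.0)]
[0.0, -0.0127, -0.0001, np.float64(0.0)]
[0.0, -0.0127, -0.0001, np.float64(0.0)]
[0.0, -0.0127, -0.0001, np.float64(0.0)]
```

View pics/side3.png

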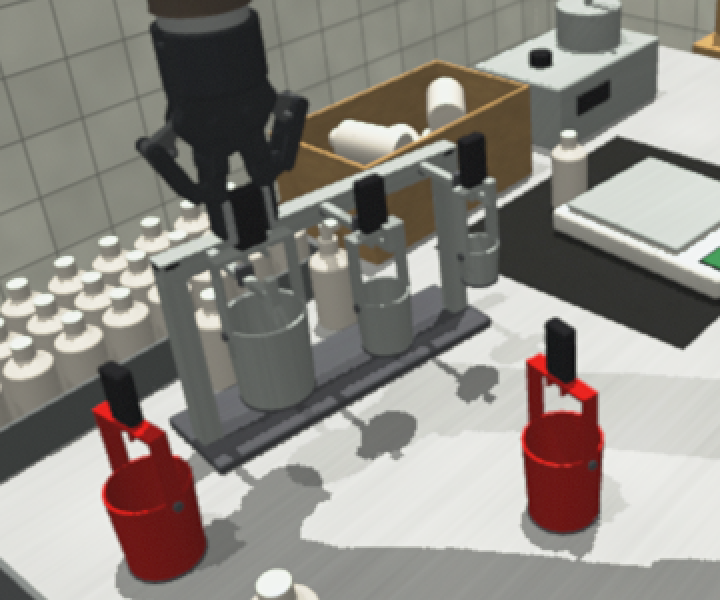

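The pail is lifted 33 mm and clear of the hook tip; the wrist reads −2.7 N, about its weight. Now I draw it to −x.

send_rows(
  increments=[
    [[0, -0.006, 0, 0], [0, -0.012, 0.001, 0], [0, -0.016, 0, 0], [0, -0.016, 0.001, 0], [0, -0.016, 0, 0], [0, -0.016, 0.001, 0], [0, -0.015, 0, 0], [0, -0.012, 0, 0]],
  ],
)

```text
clock: 6.7
eef_pos: [0.463, 0.3403, 0.2589]
tool_rot: [0.755, 0.656, -0.01, -0.012]
ft_force: [-0.4, -0.3, -1.8]
grip_width: 0.0251
```

```bash
python3 -c "
from plan import *
rows(.44,0.30,.44,82)
"
```

```text
clock 6.7 p [0.463  0.3403 0.2589] head 81.94 zdir [-0.031  0.006 -1.   ] q [0.62 0.4  0.28 1.47 0.02 0.76] F [-0.4 -0.3 -1.8] w 0.0251
[-0.0054, -0.0021, -0.0226, np.float64(-0.01)]
[-0.0054, -0.0021, -0.0226, np.float64(-0.01)]
[-0.0054, -0.0021, -0.0226, np.float64(-0.01)]
[-0.0054, -0.0021, -0.0226, np.float64(-0.01)]
[-0.0054, -0.0021, -0.0226, np.float64(-0.01)]
[-0.0054, -0.0021, -0.0226, np.float64(-0.01)]
[-0.0054, -0.0022, -0.0226, np.float64(-0.01)]
[-0.0054, -0.0022, -0.0226, np.float64(-0.01)]
```

send_rows(
  increments=[
    [[0, 0, -0.01, 0], [0, 0, -0.02, 0], [0, 0, -0.022, 0], [0, 0, -0.022, 0], [0, -0.002, -0.022, 0], [0, -0.002, -0.022, 0], [0, -0.002, -0.02, 0], [0, -0.002, -0.012, 0]],
  ],
)

```text
clock: 7.5
eef_pos: [0.4584, 0.339, 0.4173]
tool_rot: [0.755, 0.656, -0.01, -0.012]
ft_force: [0.2, 0.3, -2.7]
grip_width: 0.0251
```

```bash
python3 -c "
from plan import *
rows(.42,0.08,.42,82)
rows(.545,-.239,.42,82)
"
```

```text
clock 7.5 p [0.4584 0.339  0.4173] head 82.0 zdir [-0.031  0.004 -1.   ] q [0.63 0.43 0.73 1.89 0.02 0.77] F [ 0.2  0.3 -2.7] w 0.0251
[-0.0327, -0.0002, -0.0003, np.float64(0.0)]
[-0.0327, -0.0002, -0.0003, np.float64(0.0)]
[-0.0327, -0.0002, -0.0003, np.float64(0.0)]
[-0.0327, -0.0002, -0.0003, np.float64(0.0)]
[-0.0327, -0.0002, -0.0003, np.float64(0.0)]
[-0.0327, -0.0002, -0.0003, np.float64(0.0)]
[-0.0327, -0.0002, -0.0003, np.float64(0.0)]
[-0.0327, -0.0002, -0.0003, np.float64(0.0)]
clock 7.5 p [0.4584 0.339  0.4173] head 82.0 zdir [-0.031  0.004 -1.   ] q [0.63 0.43 0.73 1.89 0.02 0.77] F [ 0.2  0.3 -2.7] w 0.0251
[-0.07, 0.0208, -0.0003, np.float64(0.0)]
[-0.07, 0.0208, -0.0003, np.float64(0.0)]
[-0.07, 0.0208, -0.0003, np.float64(0.0)]
[-0.07, 0.0208, -0.0003, np.float64(0.0)]
[-0.07, 0.0208, -0.0003, np.float64(0.0)]
[-0.07, 0.0208, -0.0003, np.float64(0.0)]
[-0.07, 0.0208, -0.0003, np.float64(0.0)]
[-0.07, 0.0208, -0.0003, np.float64(0.0)]
```

send_rows(
  increments=[
    [[-0.012, 0, 0, 0], [-0.024, 0, -0.001, 0], [-0.034, 0, -0.001, 0], [-0.036, 0, -0.001, 0], [-0.036, 0, -0.001, 0], [-0.036, 0, -0.001, 0], [-0.036, 0, -0.001, 0], [-0.036, 0, -0.001, 0]],
  ],
)

```text
clock: 8.3
eef_pos: [0.4225, 0.0808, 0.4219]
tool_rot: [0.753, 0.658, -0.01, -0.01]
ft_force: [0.6, -0.3, -2.4]
grip_width: 0.0254
```

```bash
python3 -c "
from plan import *
rows(.50,-.19,.41,82)
"
```

```text
clock 8.3 p [0.4225 0.0808 0.4219] head 82.3 zdir [-0.028  0.002 -1.   ] q [0.18 0.12 0.32 1.8  0.01 0.32] F [ 0.6 -0.3 -2.4] w 0.0254
[-0.0322, 0.0141, 0.0015, np.float64(0.04)]
[-0.0322, 0.0142, 0.0015, np.float64(0.04)]
[-0.0322, 0.0142, 0.0015, np.float64(0.04)]
[-0.0322, 0.0142, 0.0015, np.float64(0.04)]
[-0.0322, 0.0142, 0.0015, np.float64(0.04)]
[-0.0322, 0.0142, 0.0015, np.float64(0.04)]
[-0.0322, 0.0143, 0.0015, np.float64(0.04)]
[-0.0322, 0.0143, 0.0015, np.float64(0.04)]
```

send_rows(
  increments=[
    [[-0.036, 0.004, 0, 0], [-0.036, 0.008, 0, 0], [-0.036, 0.014, 0.001, 0], [-0.036, 0.016, 0.001, 0], [-0.034, 0.018, 0.001, 0], [-0.032, 0.018, 0.001, 0], [-0.026, 0.016, 0.001, 0], [-0.016, 0.012, 0, 0]],
  ],
)

```text
clock: 9.1
eef_pos: [0.4841, -0.2026, 0.4137]
tool_rot: [0.756, 0.655, -0.01, -0.008]
ft_force: [0.4, 0.6, -2.9]
grip_width: 0.0254
```

```bash
python3 -c "
from plan import *
rows(.545,-.239,.26,82)
"
```

```text
clock 9.1 p [ 0.4841 -0.2026  0.4137] head 81.78 zdir [-0.027 -0.001 -1.   ] q [-0.39  0.32  0.55  1.83 -0.01 -0.25] F [ 0.4  0.6 -2.9] w 0.0254
[-0.0034, 0.0082, 0.0192, np.float64(-0.03)]
[-0.0034, 0.0082, 0.0192, np.float64(-0.03)]
[-0.0034, 0.0082, 0.0192, np.float64(-0.03)]
[-0.0034, 0.0082, 0.0192, np.float64(-0.03)]
[-0.0034, 0.0082, 0.0192, np.float64(-0.03)]
[-0.0034, 0.0082, 0.0192, np.float64(-0.03)]
[-0.0034, 0.0082, 0.0192, np.float64(-0.03)]
[-0.0034, 0.0082, 0.0192, np.float64(-0.03)]
```

send_rows(
  increments=[
    [[-0.004, 0.008, 0.01, 0], [-0.005, 0.009, 0.018, 0], [-0.004, 0.009, 0.024, 0], [-0.004, 0.009, 0.025, 0], [-0.003, 0.009, 0.025, 0], [-0.003, 0.008, 0.024, 0], [-0.002, 0.008, 0.018, 0], [0, 0.004, 0.01, 0]],
  ],
)

```text
clock: 9.9
eef_pos: [0.5356, -0.2388, 0.2463]
tool_rot: [0.757, 0.653, -0.011, -0.011]
ft_force: [-0.6, 0.8, -2.6]
grip_width: 0.0254
```

```bash
python3 -c "
from plan import *
from workcell import viewer
rows(.545,-.239,.22,82)
for n in ['scene','side']:
  c=viewer.camera(n);np.savez(n+'4.npz',**c);cv2.imwrite('pics/%s4.png'%n,c['image'][:,:,::-1])
  w=cloud(c)
  m=(w[...,2]>.055)&(w[...,2]<.17)&(np.hypot(w[...,0]-.545,w[...,1]+.239)<.06);p=w[m]
  print(n,m.sum(),p.min(0).round(3),p.max(0).round(3),np.percentile(p,2,axis=0).round(3))
  for c0 in [(.5437,.0995),(.56,.2125)]:
    m=(abs(w[...,2]-.259)<.004)&(np.hypot(w[...,0]-c0[0],w[...,1]-c0[1])<.03);p=w[m]
    if len(p)>5: print(len(p),cv2.minAreaRect((p[:,:2]*1000).astype(np.float32)))
"
```

```text
clock 9.9 p [ 0.5356 -0.2388  0.2463] head 81.53 zdir [-0.032  0.001 -1.   ] q [-0.41  0.44  0.3   1.46 -0.01 -0.27] F [-0.6  0.8 -2.6] w 0.0254
[0.0001, 0.0012, 0.0033, np.float64(-0.06)]
[0.0001, 0.0012, 0.0033, np.float64(-0.06)]
[0.0001, 0.0012, 0.0033, np.float64(-0.06)]
[0.0001, 0.0012, 0.0033, np.float64(-0.06)]
[0.0001, 0.0012, 0.0033, np.float64(-0.06)]
[0.0001, 0.0012, 0.0033, np.float64(-0.06)]
[0.0001, 0.0012, 0.0033, np.float64(-0.06)]
[0.0001, 0.0012, 0.0033, np.float64(-0.06)]
scene 2522 [ 0.498 -0.277  0.082] [ 0.569 -0.201  0.169] [ 0.502 -0.27   0.086]
102 ((544.822509765625, 98.48040771484375), (25.331220626831055, 13.510539054870605), 85.91398620605469)
94 ((560.5283813476562, 212.3408660888672), (25.237197875976562, 15.318514823913574), 79.85822296142578)
side 1090 [ 0.497 -0.277  0.082] [ 0.568 -0.2    0.17 ] [ 0.499 -0.272  0.085]
76 ((543.8453369140625, 99.02593231201172), (24.806612014770508, 15.657652854919434), 80.68917846679688)
93 ((559.578857421875, 212.83990478515625), (26.232940673828125, 16.204023361206055), 85.42560577392578)
```

View pics/scene4.png

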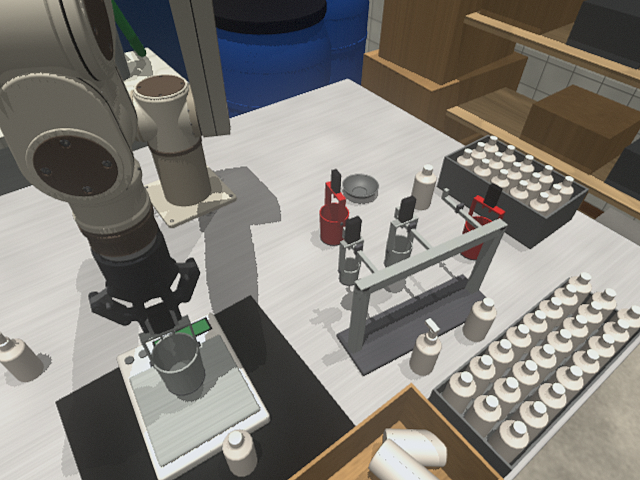

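View pics/side4.png

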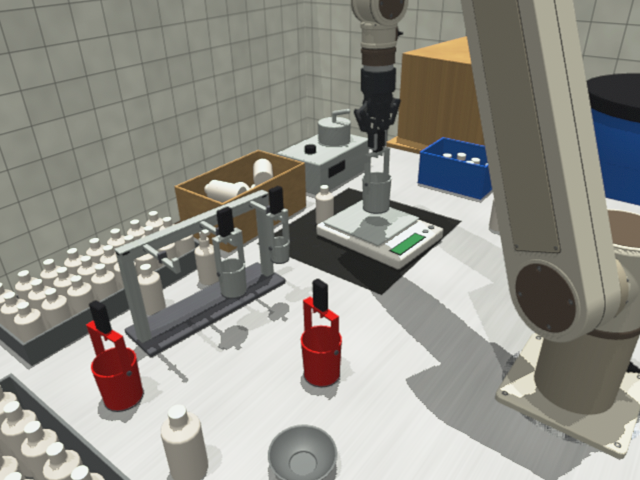

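Both views show the pail over the pan, at scene (178,365) and side (377,193). Its axis is at about (0.533, −0.238) and its base at z 0.082, as the TCP predicts. I shift it 12 mm to +x and lower it.

send_rows(
  increments=[
    [[0, 0.003, 0.003, 0], [0, 0.003, 0.005, 0], [0, 0.002, 0.005, 0], [0, 0.002, 0.004, 0], [0, 0.001, 0.003, 0], [0, 0.001, 0.002, 0], [0, 0, 0.002, 0], [0, 0, 0, 0]],
  ],
)

```text
clock: 10.8
eef_pos: [0.5486, -0.2403, 0.2249]
tool_rot: [0.757, 0.653, -0.01, -0.008]
ft_force: [-0.9, -0.7, -3.0]
grip_width: 0.0256
```

```bash
python3 -c "
from plan import *
rows(.545,-.239,.209,82,n=1)
"
```

```text
clock 10.8 p [ 0.5486 -0.2403  0.2249] head 81.59 zdir [-0.026 -0.001 -1.   ] q [-0.41  0.47  0.28  1.41 -0.01 -0.26] F [-0.9 -0.7 -3. ] w 0.0256
[0.0008, -0.0038, 0.0159, np.float64(-0.41)]
```

send_rows(
  increments=[
    [[0, -0.001, 0.002, 0], [0, -0.001, 0.002, 0], [0, 0, 0.002, 0], [0, 0, 0.002, 0], [0, 0, 0.002, 0], [0, 0, 0.002, 0], [0, 0, 0.001, 0], [0, 0, 0, 0]],
  ],
)

```text
clock: 11.6
eef_pos: [0.5459, -0.2401, 0.211]
tool_rot: [0.757, 0.653, -0.01, -0.008]
ft_force: [0.0, 0.0, -2.7]
grip_width: 0.0251
```

```bash
python3 -c "
from plan import *
rows(.545,-.239,.209,82,n=1)
"
```

```text
clock 11.6 p [ 0.5459 -0.2401  0.211 ] head 81.58 zdir [-0.025 -0.001 -1.   ] q [-0.41  0.47  0.25  1.38 -0.01 -0.26] F [ 0.   0.  -2.7] w 0.0251
[0.0009, -0.0011, 0.002, np.float64(-0.42)]
```

send_rows(
  increments=[
    [[0, 0, 0.001, 0], [0, 0, 0.001, 0], [0, 0, 0.001, 0], [0, 0, 0, 0], [0, 0, 0, 0], [0, 0, 0, 0], [0, 0, 0, 0], [0, 0, 0, 0]],
  ],
)

```text
clock: 12.4
eef_pos: [0.5464, -0.2404, 0.2091]
tool_rot: [0.757, 0.653, -0.009, -0.007]
ft_force: [-0.5, 0.2, -2.4]
grip_width: 0.0253
```

```bash
python3 -c "
from plan import *
rows(.545,-.239,.209,82,n=1)
from workcell import viewer
c=viewer.camera('scene');cv2.imwrite('pics/scene5.png',cv2.resize(c['image'][270:470,80:300,::-1],None,fx=2.7,fy=2.7))"
```

```text
clock 12.4 p [ 0.5464 -0.2404  0.2091] head 81.58 zdir [-0.023 -0.002 -1.   ] q [-0.41  0.47  0.24  1.37 -0.01 -0.26] F [-0.5  0.2 -2.4] w 0.0253
[0.0011, -0.0016, 0.0001, np.float64(-0.42)]
```

View pics/scene5.png

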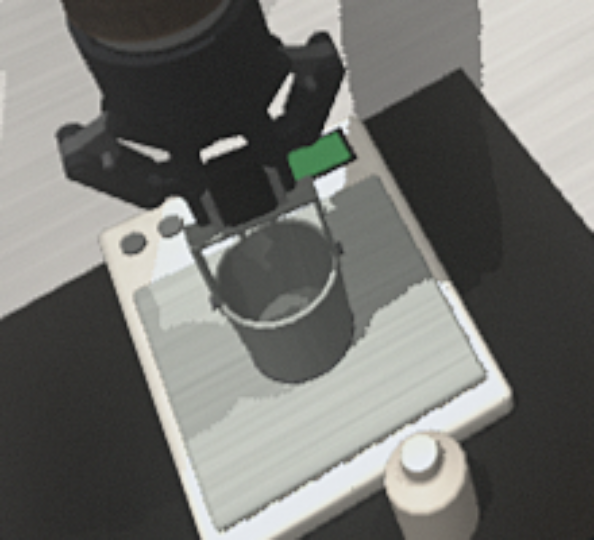

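The crop shows the pail just over the pan's middle. The wrist still carries about 2.4 N, so it isn't down yet and I lower it further.

send_rows(
  increments=[
    [[0, 0, 0.001, 0], [0, 0, 0.001, 0], [0, 0, 0.001, 0], [0, 0, 0, 0], [0, 0, 0, 0], [0, 0, 0, 0], [0, 0, 0, 0], [0, 0, 0, 0]],
  ],
)

```text
clock: 13.25
eef_pos: [0.5464, -0.2403, 0.2091]
tool_rot: [0.757, 0.653, -0.009, -0.006]
ft_force: [0.0, -0.4, 1.3]
grip_width: 0.0253
```

The force went from −2.4 to +1.3 N and z stopped changing, so the pail is on the pan. Releasing.

send_rows(
  increments=[
    [[0, 0, 0, 0], [0, 0, 0, 0], [0, 0, 0, 0], [0, 0, 0, 0], [0, 0, 0, 0], [0, 0, 0, 0], [0, 0, 0, 0], [0, 0, 0, 0]],
  ],
  hand=-1,
)

```text
clock: 14.05
eef_pos: [0.5472, -0.2407, 0.2084]
tool_rot: [0.757, 0.653, -0.009, -0.005]
ft_force: [0.1, -0.1, 0.6]
grip_width: 0.0853
```

send_rows(
  increments=[
    [[0, 0, -0.005, 0], [0, 0, -0.01, 0], [0, 0, -0.015, 0], [0, 0, -0.02, 0], [0, 0, -0.025, 0], [0, 0, -0.025, 0], [0, 0, -0.025, 0], [0, 0, -0.01, 0]],
  ],
)

```text
clock: 14.85
eef_pos: [0.5489, -0.2397, 0.3521]
tool_rot: [0.757, 0.653, -0.009, -0.005]
ft_force: [0.9, -0.2, -0.4]
grip_width: 0.0853
```

send_rows(
  increments=[
    [[0, -0.01, -0.01, 0], [0, -0.02, 0, 0], [0, -0.02, 0, 0], [0, -0.02, 0, 0], [0, -0.02, 0, 0], [0, -0.02, 0, 0], [0, -0.01, 0, 0], [0, 0, 0, 0]],
  ],
)

```text
clock: 15.65
eef_pos: [0.4227, -0.2205, 0.3717]
tool_rot: [0.757, 0.653, -0.007, -0.001]
ft_force: [0.6, -0.6, -0.4]
grip_width: 0.0859
```

```bash
python3 -c "
from plan import *
from workcell import viewer
rows(.545,-.239,.22,82,n=1)
for n in ['scene','side']:
  c=viewer.camera(n);cv2.imwrite('pics/%s6.png'%n,c['image'][:,:,::-1])
  w=cloud(c)
  m=(w[...,2]>.05)&(w[...,2]<.12)&(np.hypot(w[...,0]-.545,w[...,1]+.239)<.06);p=w[m]
  print(n,m.sum(),np.percentile(p,1,axis=0).round(3),np.percentile(p,99,axis=0).round(3))
  for c0,h in [((.5437,.0995),.259),((.56,.2125),.259),((.5455,-.239),.239)]:
    m=(abs(w[...,2]-h)<.005)&(np.hypot(w[...,0]-c0[0],w[...,1]-c0[1])<.03);p=w[m]
    if len(p)>5: print(len(p),p[:,2].max(),cv2.minAreaRect((p[:,:2]*1000).astype(np.float32)))
"
```

```text
clock 15.65 p [ 0.4227 -0.2205  0.3717] head 81.58 zdir [-0.012 -0.008 -1.   ] q [-0.47  0.18  0.26  1.66 -0.01 -0.33] F [ 0.6 -0.6 -0.4] w 0.0859
[-0.0003, 0.1237, 0.1517, np.float64(-0.42)]
scene 1824 [ 0.513 -0.272  0.05 ] [ 0.579 -0.21   0.12 ]
110 0.26183160233798825 ((544.1076049804688, 98.89594268798828), (26.297351837158203, 14.075135231018066), 84.44718933105469)
103 0.26269838861367406 ((560.963134765625, 210.8838653564453), (25.77833366394043, 14.226842880249023), 86.84976959228516)
196 0.24132401728497244 ((545.7345581054688, -241.2268829345703), (26.119050979614258, 15.449934959411621), 84.68446350097656)
side 810 [ 0.511 -0.276  0.05 ] [ 0.572 -0.206  0.12 ]
83 0.26239701912084756 ((542.6068115234375, 99.55917358398438), (25.385251998901367, 13.830021858215332), 78.80268096923828)
104 0.26283570193884204 ((558.7568969726562, 212.6636199951172), (26.489730834960938, 14.194544792175293), 83.39279174804688)
49 0.24221324038478192 ((544.361328125, -240.90379333496094), (24.508556365966797, 14.67900562286377), 76.11676788330078)
```

View pics/scene6.png

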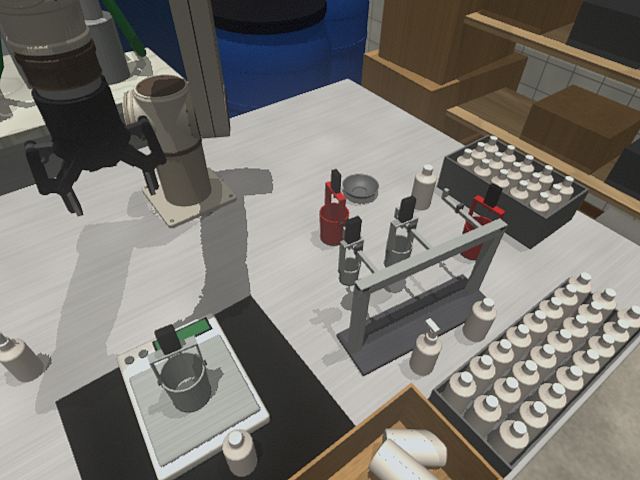

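View pics/side6.png

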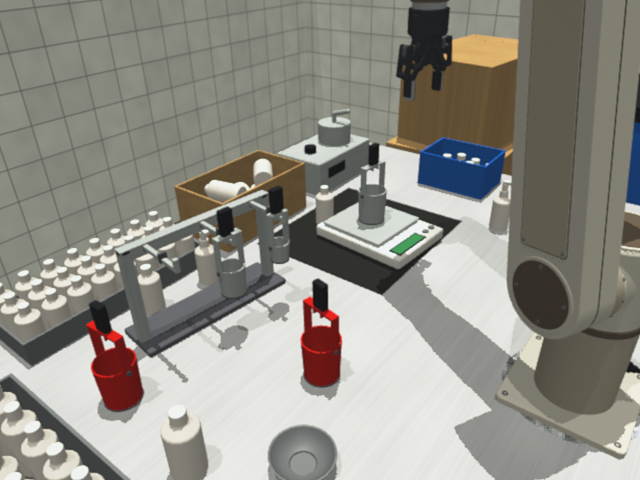

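The pail stands upright on the pan, at scene (185,382) and side (373,205). Its block top is at (0.545, −0.241), z 0.239, which is 2 mm from the pan's centre. The other two pails hang where they were and the gripper is clear.

```bash
python3 -c "
from workcell import order
print(order.job_done())"
```

```text
the job is handed in; nothing more can be done
None
```

The largest pail now stands upright on the scale's pan, released, and I handed the job in at about 15.8 s of the 43 s limit. I gripped it by its black block, raised it 33 mm, drew it off the hook towards the robot and carried it round to the scale. I lowered it until the wrist force showed contact, then let go.

**Final checks, all from the last two camera views:**
- **Position:** the block's top is about 2 mm from the pan's centre (measured at 0.545, -0.239), at z 0.239. That is the height expected with the base on the pan, and the block and body are in line, so the pail is upright.
- **Other pails:** the medium and small pails are within about 2 mm of where they started, which is the measuring scatter.
- **Robot:** the gripper is open and clear of everything.

None of these checks failed. The tool leaned up to about 1.8° while turning and moving, because the row commands gave no way to level it, but this did not affect the placing. The pan's edges could not be measured from the side view: its mask also took in the housing. The centre therefore comes from the scene view, where the outline measured 169 by 171 mm against the 170 mm given.

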